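# Daily internal calibration of a laboratory balance

## Robot

A 7-joint arm with a two-finger parallel gripper is mounted at the origin on a cart in front of the work surface, level with it; the furniture and walls round the work are solid. World frame = base frame: x ahead of the robot, y to its left, z up, the work surface at z = 0. Lengths are in m, angles in rad, forces in N, time in s.
With the tool pointing down it reaches from about 0.4 to 0.75 m from the base axis. Payload 19.5 kg.
Tool frame: the origin (TCP) lies between the finger pads; the fingertips stand 14 mm ahead of it and the grasp point (between the pads) lies 5 mm behind it (robot.tip_reach is the distance from the TCP to the fingertips, in m); z points along the fingers, y is the direction in which the jaws open and shut (so a half turn about z gives the same grasp; the last joint's range is limited). The gripper opens to 85 mm and grips with 20 to 120 N. Pads are 22 mm wide; open, the fingers measure 114 mm over their backs; the gripper's body (76 mm by 85 mm) begins 54 mm behind the grasp point. The pads swing forward as they close: fully open they stand 13 mm farther back than shut.
Start: joints at [1.083, 0.707, -0.028, 1.485, 0.022, 0.951, -0.075], TCP at [0.248, -0.519, 0.245] pointing down, gripper open.
Joint ranges: [-2.71, 2.71], [-0.32, 2.16], [-1.57, 1.52], [0, 2.45], [-1.46, 4.6], [0, 2.02], [-2.83, 2.83]. Speed limits (rad/s): [1.89, 1.89, 2.57, 2.57, 3.01, 3.01, 3.01].

## Interface

Orientations are given as a unit quaternion [w, x, y, z].
In Python, from cell import sense, grab_frame, camera_info, job_done, finder, robot gives the robot as it stands.
- The arm moves only by the tool send_rows, never from a script. Its argument "steps" is a list of rows, each an object of numbers: "tx", "ty", "tz": the shift along the tool's x, y, z in cm; "ax", "ay", "az": the turn, a rotation vector about the tool's x, y, z in rad; "gripper": the closure, from 0 (fully open) to 1 (shut). In form: [{"tx": .., "ty": .., "tz": .., "ax": .., "ay": .., "az": .., "gripper": ..}, ...]. A call has exactly 8 rows; each row is the pose to reach, as a shift and turn from the pose commanded when the call began, along the tool's axes at that moment; what a row does not reach only later rows make up. A row lasts 1/8 s, in which the tool goes at most 62.5 mm and 10.7 degrees, less where a joint would pass 70% of its speed; a pose out of reach is approached as far as the arm can. A call with a gripper value outside its range is refused whole. The fingers move at their own pace and stop on an object; "grip_force" is the grip in N (left out, the last holds). Time passes only in rows, so rows that repeat a pose let the fingers close, or fill a call up. It gives the time, the measured TCP pose, the force and the opening at its end, in the units of the state.
- sense(): the state, without advancing time (a new reading comes with each control period).
- grab_frame(name): name is "side" or "top"; returns the picture (420x560x3 uint8, red, green, blue); there is no depth.
- camera_info(name): a dict with "fx", "fy", "cx", "cy" (pixels), "dist_coeffs" ([k1, k2, p1, p2, k3] as OpenCV has them; the pictures are not rectified), "T" (4x4, takes a point from camera to world coordinates). Camera axes: x right, y down, z forward; pixel columns grow to the right and rows downward; lengths in m; the calibration is good to about 2 mm. A picture is of the moment at which its call begins. camera_info takes no time and is no camera call.
- job_done(): hands the job in, once; it reports no verdict.
Trained networks look in the newest picture that a camera, given by its name, has taken for a name from the list of things; names that differ only in an ending like _2 or _b are one class to them, and where a whole thing is asked for, a point or a joint stands for the part that bears it (a point fixed in the world has none). Each returns a list of dicts, best first, with "conf" (0 to 1); they miss things now and then, are a little off and sometimes report something else, mostly with a low value. They report only what shows in the picture. A call takes as long as a camera call.
- finder.cut_out(camera, thing): "mask" (420x560 bool, what is visible of it) and "point" ([row, column] in pixels, amid what is visible of it).
- finder.mark_of(camera, thing): "point" ([row, column] in pixels: a listed point, or the origin of a listed thing).
The state is a dict: "time": time; "joint_pos": joint angles; "dq": joint speeds; "tau": joint torques, N m; "ee_pos": TCP position; "ee_rot": TCP orientation; "ft_force": force on the tool from outside, world axes, zero at the start; "ft_torque": the same for the moment, N m; "gripper_width": finger opening in m.
Only numpy, scipy, OpenCV 4.12 (cv2) and the standard library are available. Lean on these libraries where they do the work, as an engineer would, in place of code of your own. Each camera call takes 0.05 s, during which the arm holds its last target. There are 200 camera calls.

## Task

Start the daily calibration of the empty balance using only your fingertips: gently push the glass top pane of the draught shield forward by its bar until it is fully shut, then tap the long zero key, and then press the small square calibration key and keep it down for two seconds before letting it go. Touch everything lightly, grip nothing, keep off the weighing pan and the round power key, press no key while the shield is open, and leave the flask, rubber bulb and tweezers beside the balance where they are.

Things in the scene. Friction and masses are not known exactly. Their poses are not given: they have to be found in the camera images.
- balance: white balance, 190 mm wide, 340 deep, fixed. Origin on the bench under its centre; x to its rear, y to its left, z up. The key panel at its front slopes up to the rear by 0.21 rad, from 45 mm high at x = -170 to 72 mm at x = -45 mm, where the front glass rises to 200 mm. Glass chamber x = -45 to 105 mm, full width, shut on top by the sliding pane; behind it the rear housing, 194 mm high
- weighing_pan: round steel pan, 86 mm across, at the bottom of the glass chamber; its origin is at x = 32 mm, z = 72 mm of the balance, its top 16 mm above that. Must not be touched
- shield_pane (a joint): how far the shield's glass top pane is open, m: 0 fully shut (hard stop), 0.105 fully open. It slides level along the balance's x: to the rear (+x) to open, to the front (-x) to shut; about 1.5 N of friction, stays where it is left. Pane 150 x 168 mm, upper face 200 mm above the bench; when open, the chamber is open in front of its bar
- pane_bar (a point): middle of the rear face of the black pull bar on the pane's front edge: push here, forward, with a fingertip behind the bar. Bar 110 mm long (along the balance's y), 10 thick, rising 25 mm above the pane; this point is 14 mm above the pane. Behind the bar lie 135 mm of bare pane. x to the balance's rear, z up. With the pane shut it is at x = -30, y = 0, z = 214 mm of the balance
- zero_key_top (a point): centre of the top of the zero key: the long bar-shaped key, 48 x 20 mm, in the middle of the row of three white keys on the sloping panel, 80 mm in front of the front glass. Its z axis is the panel's outward normal (tilted 0.21 rad to the front), y to the balance's left
- zero_key (a joint): how far the zero key is pressed, m: 0 up, 0.005 fully down (along the panel's normal); counts as pressed beyond 0.002. Spring: about 1 N to start, 3.5 N fully down; comes back up by itself. Key tops stand 7 mm above the panel when up
- cal_key_top (a point): centre of the top of the calibration key: the small square key, 20 x 20 mm, on the right of the row, 62 mm from the zero key's centre; axes as for zero_key_top
- cal_key (a joint): how far the calibration key is pressed, m: as zero_key
- power_key_top (a point): centre of the top of the power key: the round key, 20 mm across, on the left of the row, 62 mm from the zero key's centre; leave it alone
- power_key (a joint): how far the power key is pressed, m: as zero_key
- amber_flask: small conical glass flask with amber broth, 52 mm across, 85 mm high, loose, to the right of the balance; origin at the centre of its foot
- pipette_bulb: rubber pipette bulb, 51 mm across, 76 mm high, loose, standing to the right in front; origin at the centre of its underside
- steel_tweezers: steel tweezers, 131 mm long, lying flat along the balance's left side, loose; origin at the centre of the underside, long axis is its y

How it is judged:
By the outcome, as a careful person would: the job done as asked, in the order asked, and still so for the second after the job is handed in, with the robot touching nothing.
It also fails if it takes over 64 s, if anything falls off the work surface, if the arm or the gripper's body presses on something with over 40 N, if the wrist force passes 120 N, or if a joint passes its speed limit or range.

## Working session

There is one attempt and no reset: what is moved stays moved. The work goes in short steps, Python scripts to look and compute and a tool call to move; the robot and the scene stay as the last step left them, time stands still between calls to the robot, and variables do not carry over. Pictures are saved under pics/ and viewed, about 8 in all and at most 12, crops included, and the job is handed in when it is done.

Besides the shell and the picture viewer there is one more tool, called after "Request:" in YAML: its name, and indented under it one key for each argument. send_rows: Moves the arm, as the interface text tells. Its arguments: {"type":"object","properties":{"steps":{"type":"array"},"grip_force":{"type":"number"}},"required":["steps"]}

```bash
mkdir -p pics; ls; python3 - <<'E'
from cell import *
import cv2, numpy as np
s=sense(); print(s['time'],s['ee_pos'],s['ee_rot'],s['ft_force'],s['gripper_width'])
print(robot, [a for a in dir(robot) if a[0]!='_'])
for c in("side","top"):
    im=grab_frame(c); cv2.imwrite(f"pics/{c}0.png",im[...,::-1])
    i=camera_info(c); print(c,i)
    for n in("pane_bar","zero_key_top","cal_key_top","power_key_top","balance","weighing_pan","amber_flask","pipette_bulb","steel_tweezers"):
        print(n,[(np.round(d['point'],1).tolist(),round(d['conf'],2)) for d in finder.mark_of(c,n)[:3]])
a=cv2.imread("pics/side0.png");b=cv2.imread("pics/top0.png")
print(sense()['time'])
E
```

```text
pics
0.0 [ 0.24778713 -0.51858358  0.24481673] [-5.49763906e-04  9.75267188e-01  2.21028472e-01 -1.59443997e-04] [-0.43379423  0.27988567 -0.10602119] 0.0857703568964953
<Robot object at 0x7fee80a0ba10> ['PlanningError', 'tip_reach']
side {'fx': 512.2165649097496, 'fy': 512.2165649097496, 'cx': 281.58017167348436, 'cy': 208.9083257330241, 'dist_coeffs': array([0.02953562, 0.        , 0.        , 0.        , 0.        ]), 'T': array([[ 0.61577707,  0.67256029, -0.41046468,  1.00679969],
       [ 0.78790343, -0.5221874 ,  0.32638704, -0.32884717],
       [ 0.00517547, -0.52438818, -0.85146359,  1.19718542],
       [ 0.        ,  0.        ,  0.        ,  1.        ]])}
pane_bar [([233.5, 325.2], 0.6)]
zero_key_top [([216.9, 285.7], 0.48)]
cal_key_top [([228.6, 265.2], 0.59), ([217.0, 287.3], 0.56)]
power_key_top [([208.9, 307.9], 0.48)]
balance []
weighing_pan []
amber_flask [([268.6, 239.5], 0.92)]
pipette_bulb [([243.7, 188.6], 0.55)]
steel_tweezers []
top {'fx': 465.8979284117405, 'fy': 465.8979284117405, 'cx': 279.12449734971966, 'cy': 213.71957652223648, 'dist_coeffs': array([-0.06032366,  0.        ,  0.        ,  0.        ,  0.        ]), 'T': array([[-0.00808615, -0.98593375,  0.16694088,  0.3301607 ],
       [-0.99975523,  0.00453281, -0.02165507,  0.09115031],
       [ 0.02059375, -0.16707512, -0.98572907,  1.29074415],
       [ 0.        ,  0.        ,  0.        ,  1.        ]])}
pane_bar [([161.1, 270.1], 0.95)]
zero_key_top [([230.9, 264.8], 0.68), ([233.6, 245.5], 0.18)]
cal_key_top [([236.9, 289.4], 0.37)]
power_key_top [([234.3, 243.7], 0.61)]
balance [([190.9, 266.9], 0.59)]
weighing_pan [([174.6, 266.9], 0.74)]
amber_flask [([230.5, 327.2], 0.65)]
pipette_bulb [([278.9, 351.6], 0.72)]
steel_tweezers [([235.0, 290.5], 0.65)]
1.0
```

View pics/side0.png

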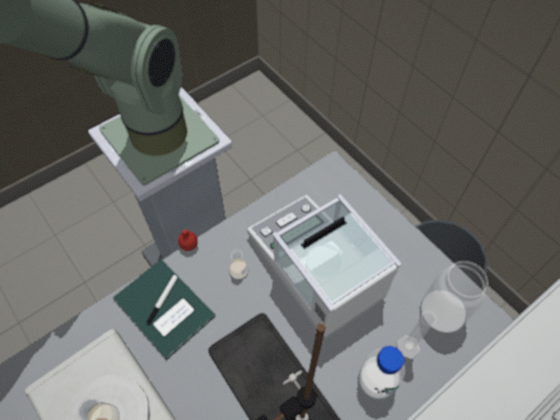

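View pics/top0.png

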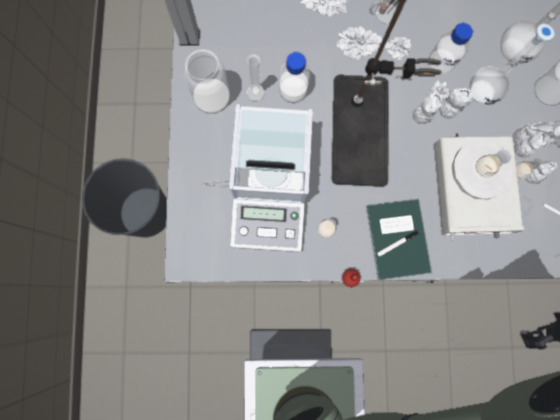

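The side view shows the bar near (row 233, col 325) and the keys along rows 208–230. In the top view the keys lie at row ~232, columns 244, 267 and 290, with the bar at row ~164. I'll zoom in to read the points more precisely.

```bash
python3 - <<'E'
import cv2, numpy as np
a=cv2.imread("pics/side0.png")[190:320,240:400];b=cv2.imread("pics/top0.png")[100:255,220:340]
a=cv2.resize(a,None,fx=2.5,fy=2.5,interpolation=2) ; b=cv2.resize(b,None,fx=3.3333,fy=3.3333,interpolation=2)
o=np.zeros((520,800,3),np.uint8); o[:a.shape[0],:400]=a; o[:b.shape[0],400:400+b.shape[1]]=b[:520,:400]
cv2.imwrite("pics/zoom.png",o)
E
```

```text
(no output)
```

View pics/zoom.png

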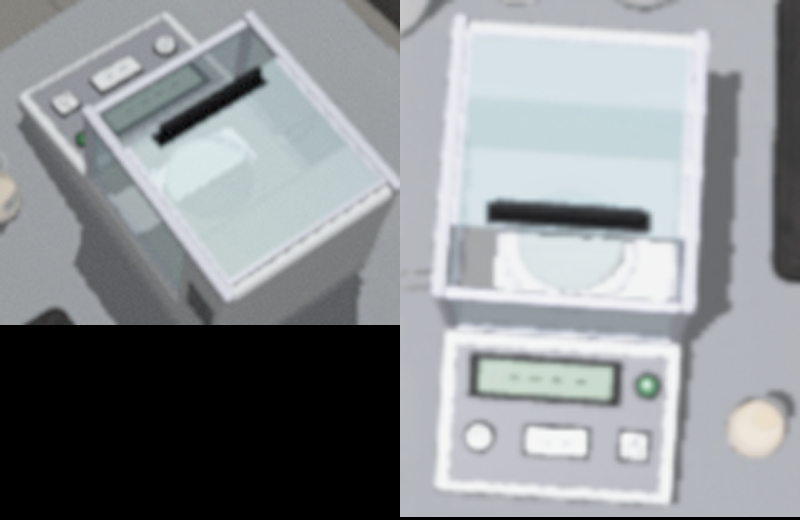

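Zoom: top-view keys are at cols 243.7, 267.1 and 290.2 (rows 231–234), and the bar's top rear edge is at (162, 270.7). In the side view the keys are at cols 266, 286.4 and 306, and the bar is at about (232, 324). The pane is partly open. Next I'll fit the balance pose to these.

```bash
cat > h.py <<'E'
from cell import *
import cv2, numpy as np
from scipy.optimize import least_squares
from scipy.spatial.transform import Rotation as R
def proj(c,P):
    i=camera_info(c);T=np.linalg.inv(i['T'])
    K=np.array([[i['fx'],0,i['cx']],[0,i['fy'],i['cy']],[0,0,1]])
    return cv2.projectPoints(np.atleast_2d(P).astype(float),cv2.Rodrigues(T[:3,:3])[0],T[:3,3],K,i['dist_coeffs'])[0][:,0]
n=np.array([-np.sin(.21),0,np.cos(.21)])
Z0=np.array([-.125,0,.045+.045*np.tan(.21)])+.007*n
def W(p,b): # balance->world
    c,s=np.cos(p[2]),np.sin(p[2]); b=np.asarray(b)
    return np.array([p[0]+c*b[0]-s*b[1],p[1]+s*b[0]+c*b[1],b[2]])
def pose(): s=sense(); q=s['ee_rot']; return s,R.from_quat(np.r_[q[1:],q[0]])
E
python3 - <<'E'
from h import *
y=np.array([0,.062,0])
obs=[('top',Z0,267.1,232.4),('top',Z0-y,290.2,233.6),('top',Z0+y,243.7,230.9),
('side',Z0,286.4,219.6),('side',Z0-y,266,231.6),('side',Z0+y,306,208)]
# glass frame top corners front (z .2) unsure, left out
def bar(p):return [('top',[-.03+p[3],0,.225],270.6,162.0),('side',[-.03+p[3],0,.214],324.5,232.7)]
f=lambda p:np.concatenate([proj(c,W(p,b))[0]-[u,v] for c,b,u,v in obs+bar(p)])
r=least_squares(f,[.5,.1,0,.05]);p=r.x;print(p);print(r.fun.round(1).reshape(-1,2).tolist())
print('zero',W(p,Z0),'cal',W(p,Z0-y),'pow',W(p,Z0+y),'bar',W(p,[p[3]-.03,0,.214]))
np.save('p.npy',p)
for k,b in dict(frontL=[-.17,.095,.045],frontR=[-.17,-.095,.045],glR=[-.045,-.095,.2],glL=[-.045,.095,.2],rearL=[.105,.095,.2]).items():print(k,proj('top',W(p,b))[0].round(1),proj('side',W(p,b))[0].round(1))
for c,o in(('top',(327.2,230.5)),):pass
s,r=pose();print(s['ee_pos'],r.as_matrix().round(3).tolist(),s['joint_pos'])
E
```

```text
[ 0.6163744   0.08761407 -0.07044887  0.05052807]
[[-0.0, -0.8], [0.2, -0.5], [0.1, -0.8], [-0.5, -0.6], [-0.3, -0.9], [-0.4, -0.4], [0.3, -0.8], [-0.0, -1.0]]
zero [0.49022886 0.09651561 0.06143763] cal [0.48586464 0.0346694  0.06143763] pow [0.49459308 0.15836182 0.06143763] bar [0.63685155 0.08616908 0.214     ]
frontL [230.6 246.2] [305.9 193.6]
frontR [301.4 250.8] [245.9 227.8]
glR [308.6 193.1] [271.9 234.1]
glL [229.5 187.9] [340.1 194.3]
rearL [234.5 128.3] [381.6 241.7]
[ 0.24792464 -0.51877185  0.2452604 ] [[0.902, 0.431, -0.0], [0.431, -0.902, 0.0], [0.0, -0.0, -1.0]] [ 1.08329848  0.70651209 -0.02761666  1.48460208  0.02199661  0.95091021
 -0.07553277]
```

Request:
send_rows:
  steps:
    - {"tx": 3, "ty": -3.5, "tz": -2, "ax": 0, "ay": 0, "az": 0.065, "gripper": 1}
    - {"tx": 7, "ty": -8, "tz": -4, "ax": 0, "ay": 0, "az": 0.13, "gripper": 1}
    - {"tx": 11, "ty": -12.5, "tz": -6, "ax": 0, "ay": 0, "az": 0.195, "gripper": 1}
    - {"tx": 15, "ty": -17, "tz": -8, "ax": 0, "ay": 0, "az": 0.26, "gripper": 1}
    - {"tx": 19, "ty": -21.5, "tz": -9, "ax": 0, "ay": 0, "az": 0.325, "gripper": 1}
    - {"tx": 23, "ty": -26, "tz": -9, "ax": 0, "ay": 0, "az": 0.39, "gripper": 1}
    - {"tx": 27, "ty": -30.5, "tz": -9, "ax": 0, "ay": 0, "az": 0.455, "gripper": 1}
    - {"tx": 31, "ty": -35, "tz": -9, "ax": 0, "ay": 0, "az": 0.516, "gripper": 1}

```text
time: 2.0
ee_pos: [0.377, -0.0674, 0.3356]
ee_rot: [-0.0, 0.999, -0.036, 0.0]
ft_force: [2.8, -0.2, 0.5]
gripper_width: 0.0
```

Request:
send_rows:
  steps:
    - {"tx": 2, "ty": -4, "tz": 0, "ax": 0, "ay": 0, "az": 0, "gripper": 1}
    - {"tx": 5, "ty": -8, "tz": 0, "ax": 0, "ay": 0, "az": 0, "gripper": 1}
    - {"tx": 9, "ty": -12, "tz": 0, "ax": 0, "ay": 0, "az": 0, "gripper": 1}
    - {"tx": 14, "ty": -15, "tz": 0, "ax": 0, "ay": 0, "az": 0, "gripper": 1}
    - {"tx": 19, "ty": -17.4, "tz": 0, "ax": 0, "ay": 0, "az": 0, "gripper": 1}
    - {"tx": 24, "ty": -17.4, "tz": 0, "ax": 0, "ay": 0, "az": 0, "gripper": 1}
    - {"tx": 28.3, "ty": -17.4, "tz": 2, "ax": 0, "ay": 0, "az": 0, "gripper": 1}
    - {"tx": 28.3, "ty": -17.4, "tz": 4, "ax": 0, "ay": 0, "az": 0, "gripper": 1}

```text
time: 3.0
ee_pos: [0.673, 0.0839, 0.2928]
ee_rot: [0.0, 0.999, -0.035, -0.0]
ft_force: [-0.6, -0.6, 0.0]
gripper_width: 0.0001
```

```bash
python3 - <<'E'
from h import *
a=grab_frame('side');b=grab_frame('top')
s,r=pose();print(s['ee_pos'],r.as_matrix().round(4).tolist(),robot.tip_reach,s['ft_force'])
p=np.load('p.npy');d=s['ee_pos']-W(p,[0,0,0]);c,q=np.cos(p[2]),np.sin(p[2]);print('bal',c*d[0]+q*d[1],-q*d[0]+c*d[1],d[2])
t=s['ee_pos']+r.apply([0,0,robot.tip_reach]);print('tip',t,proj('side',t),proj('top',t))
a=cv2.resize(a[150:310,240:400],None,fx=2.5,fy=2.5);b=cv2.resize(b[100:260,200:360],None,fx=2.5,fy=2.5)
cv2.imwrite('pics/m1.png',np.hstack([a,b])[...,::-1])
E
```

```text
[0.67073239 0.08424724 0.29285761] [[0.9975, -0.0703, -0.0039], [-0.0703, -0.9975, -0.0005], [-0.0038, 0.0008, -1.0]] 0.014 [0.25691749 0.35512213 0.93694002]
bal 0.05446014767428495 0.0004678157893788092 0.29285761367720087
tip [0.67067803 0.08424045 0.27885772] [[336.84079242 228.2390627 ]] [[271.76407711 140.17744375]]
```

View pics/m1.png

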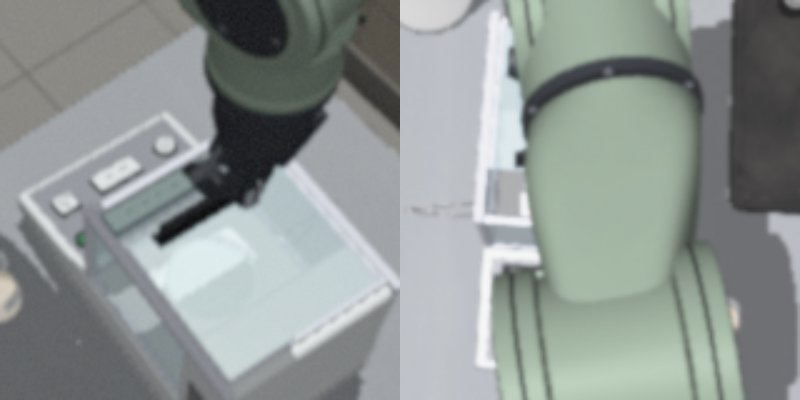

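Left: the fingertips (~(250,200)) project where computed, above the pane and behind the bar. Right: the arm hides the balance in the top view. I'll descend next.

Request:
send_rows:
  steps:
    - {"tx": 0, "ty": 0, "tz": 1.5, "gripper": 1, "ax": 0, "ay": 0, "az": 0}
    - {"tx": 0, "ty": 0, "tz": 3, "gripper": 1, "ax": 0, "ay": 0, "az": 0}
    - {"tx": 0, "ty": 0, "tz": 4.5, "gripper": 1, "ax": 0, "ay": 0, "az": 0}
    - {"tx": 0, "ty": 0, "tz": 5.5, "gripper": 1, "ax": 0, "ay": 0, "az": 0}
    - {"tx": 0, "ty": 0, "tz": 6.2, "gripper": 1, "ax": 0, "ay": 0, "az": 0}
    - {"tx": 0, "ty": 0, "tz": 6.8, "gripper": 1, "ax": 0, "ay": 0, "az": 0}
    - {"tx": 0, "ty": 0, "tz": 7.2, "gripper": 1, "ax": 0, "ay": 0, "az": 0}
    - {"tx": 0, "ty": 0, "tz": 7.2, "gripper": 1, "ax": 0, "ay": 0, "az": 0}

```text
time: 4.1
ee_pos: [0.6712, 0.0844, 0.2232]
ee_rot: [-0.0, 0.999, -0.035, -0.0]
ft_force: [-0.2, 1.0, 0.2]
gripper_width: -0.0002
```

```bash
python3 - <<'E'
from h import *
a=grab_frame('side')
s,r=pose();print(s['time'],s['ee_pos'],s['ft_force'])
a=cv2.resize(a[190:290,270:380],None,fx=5,fy=5,interpolation=2)
cv2.imwrite('pics/m2.png',a[...,::-1])
E
```

```text
4.15 [0.67129388 0.0843746  0.22345148] [0.03400903 0.23691907 0.50107336]
```

View pics/m2.png

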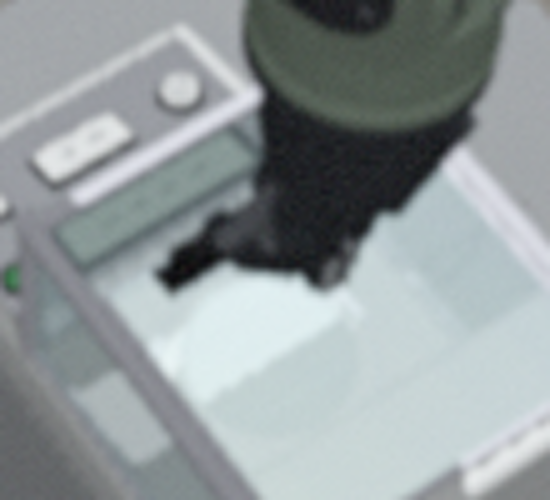

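The fingers stand behind the bar, clear of it, about 9 mm above the pane. Pushing forward.

Request:
send_rows:
  steps:
    - {"tx": -0.7, "ty": 0, "tz": 0, "gripper": 1, "ax": 0, "ay": 0, "az": 0}
    - {"tx": -1.3, "ty": 0, "tz": 0, "gripper": 1, "ax": 0, "ay": 0, "az": 0}
    - {"tx": -1.7, "ty": 0, "tz": 0, "gripper": 1, "ax": 0, "ay": 0, "az": 0}
    - {"tx": -2.1, "ty": 0, "tz": 0, "gripper": 1, "ax": 0, "ay": 0, "az": 0}
    - {"tx": -2.5, "ty": 0, "tz": 0, "gripper": 1, "ax": 0, "ay": 0, "az": 0}
    - {"tx": -2.9, "ty": 0, "tz": 0, "gripper": 1, "ax": 0, "ay": 0, "az": 0}
    - {"tx": -3.3, "ty": 0, "tz": 0, "gripper": 1, "ax": 0, "ay": 0, "az": 0}
    - {"tx": -3.7, "ty": 0, "tz": 0, "gripper": 1, "ax": 0, "ay": 0, "az": 0}

```text
time: 5.15
ee_pos: [0.6341, 0.087, 0.2234]
ee_rot: [-0.0, 0.999, -0.035, 0.0]
ft_force: [2.1, 0.0, 1.5]
gripper_width: 0.0
```

Request:
send_rows:
  steps:
    - {"tx": -0.4, "ty": 0, "tz": 0, "gripper": 1, "ax": 0, "ay": 0, "az": 0}
    - {"tx": -0.8, "ty": 0, "tz": 0, "gripper": 1, "ax": 0, "ay": 0, "az": 0}
    - {"tx": -1.2, "ty": 0, "tz": 0, "gripper": 1, "ax": 0, "ay": 0, "az": 0}
    - {"tx": -1.6, "ty": 0, "tz": 0, "gripper": 1, "ax": 0, "ay": 0, "az": 0}
    - {"tx": -2.0, "ty": 0, "tz": 0, "gripper": 1, "ax": 0, "ay": 0, "az": 0}
    - {"tx": -2.4, "ty": 0, "tz": 0, "gripper": 1, "ax": 0, "ay": 0, "az": 0}
    - {"tx": -2.7, "ty": 0, "tz": 0, "gripper": 1, "ax": 0, "ay": 0, "az": 0}
    - {"tx": -2.9, "ty": 0, "tz": 0, "gripper": 1, "ax": 0, "ay": 0, "az": 0}

```text
time: 6.15
ee_pos: [0.6052, 0.089, 0.2233]
ee_rot: [-0.0, 0.999, -0.035, -0.0]
ft_force: [1.2, -1.0, 0.5]
gripper_width: -0.0
```

```bash
python3 - <<'E'
from h import *
a=grab_frame('side')
s,r=pose();print(s['time'],s['ee_pos'],s['ft_force'])
p=np.load('p.npy');d=s['ee_pos']-W(p,[0,0,0]);c,q=np.cos(p[2]),np.sin(p[2]);print('bal',c*d[0]+q*d[1],-q*d[0]+c*d[1],d[2])
a=cv2.resize(a[190:290,250:380],None,fx=5,fy=5,interpolation=2)
cv2.imwrite('pics/m3.png',a[...,::-1])
E
```

```text
6.2 [0.60506903 0.0890582  0.22332886] [-0.9046084   0.68075771  0.29063203]
bal -0.011378978896639603 0.0006447546530641383 0.22332886348891595
```

View pics/m3.png

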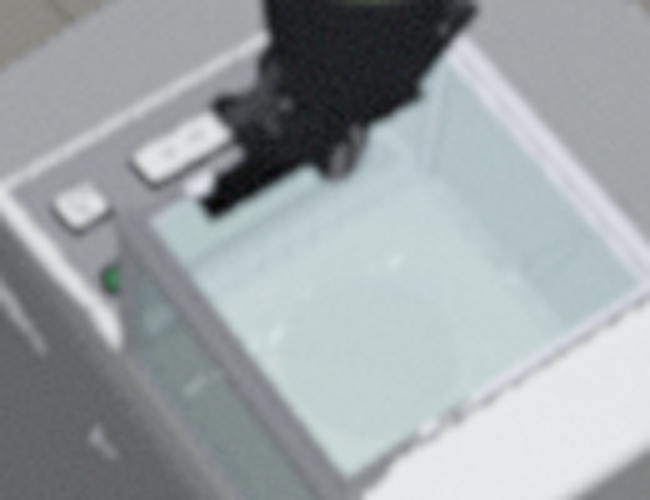

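The bar has followed and is nearly at the front frame. About 8 mm should remain, so I'm creeping the rest of the way.

Request:
send_rows:
  steps:
    - {"tx": -0.15, "ty": 0, "tz": 0, "gripper": 1, "ax": 0, "ay": 0, "az": 0}
    - {"tx": -0.3, "ty": 0, "tz": 0, "gripper": 1, "ax": 0, "ay": 0, "az": 0}
    - {"tx": -0.4, "ty": 0, "tz": 0, "gripper": 1, "ax": 0, "ay": 0, "az": 0}
    - {"tx": -0.45, "ty": 0, "tz": 0, "gripper": 1, "ax": 0, "ay": 0, "az": 0}
    - {"tx": -0.5, "ty": 0, "tz": 0, "gripper": 1, "ax": 0, "ay": 0, "az": 0}
    - {"tx": -0.55, "ty": 0, "tz": 0, "gripper": 1, "ax": 0, "ay": 0, "az": 0}
    - {"tx": -0.6, "ty": 0, "tz": 0, "gripper": 1, "ax": 0, "ay": 0, "az": 0}
    - {"tx": -0.6, "ty": 0, "tz": 0, "gripper": 1, "ax": 0, "ay": 0, "az": 0}

```text
time: 7.2
ee_pos: [0.5993, 0.0894, 0.2233]
ee_rot: [-0.0, 0.999, -0.035, -0.0]
ft_force: [0.8, -0.6, -0.5]
gripper_width: 0.0002
```

Request:
send_rows:
  steps:
    - {"tx": -0.05, "ty": 0, "tz": 0, "gripper": 1, "ax": 0, "ay": 0, "az": 0}
    - {"tx": -0.1, "ty": 0, "tz": 0, "gripper": 1, "ax": 0, "ay": 0, "az": 0}
    - {"tx": -0.12, "ty": 0, "tz": 0, "gripper": 1, "ax": 0, "ay": 0, "az": 0}
    - {"tx": -0.14, "ty": 0, "tz": 0, "gripper": 1, "ax": 0, "ay": 0, "az": 0}
    - {"tx": -0.16, "ty": 0, "tz": 0, "gripper": 1, "ax": 0, "ay": 0, "az": 0}
    - {"tx": -0.18, "ty": 0, "tz": 0, "gripper": 1, "ax": 0, "ay": 0, "az": 0}
    - {"tx": -0.2, "ty": 0, "tz": 0, "gripper": 1, "ax": 0, "ay": 0, "az": 0}
    - {"tx": -0.2, "ty": 0, "tz": 0, "gripper": 1, "ax": 0, "ay": 0, "az": 0}

```text
time: 8.2
ee_pos: [0.5974, 0.0896, 0.2233]
ee_rot: [-0.0, 0.999, -0.035, -0.0]
ft_force: [1.8, -0.9, -1.0]
gripper_width: 0.0001
```

Request:
send_rows:
  steps:
    - {"tx": -0.03, "ty": 0, "tz": 0, "gripper": 1, "ax": 0, "ay": 0, "az": 0}
    - {"tx": -0.06, "ty": 0, "tz": 0, "gripper": 1, "ax": 0, "ay": 0, "az": 0}
    - {"tx": -0.09, "ty": 0, "tz": 0, "gripper": 1, "ax": 0, "ay": 0, "az": 0}
    - {"tx": -0.12, "ty": 0, "tz": 0, "gripper": 1, "ax": 0, "ay": 0, "az": 0}
    - {"tx": -0.15, "ty": 0, "tz": 0, "gripper": 1, "ax": 0, "ay": 0, "az": 0}
    - {"tx": -0.18, "ty": 0, "tz": 0, "gripper": 1, "ax": 0, "ay": 0, "az": 0}
    - {"tx": -0.2, "ty": 0, "tz": 0, "gripper": 1, "ax": 0, "ay": 0, "az": 0}
    - {"tx": -0.2, "ty": 0, "tz": 0, "gripper": 1, "ax": 0, "ay": 0, "az": 0}

```text
time: 9.2
ee_pos: [0.5962, 0.0897, 0.2234]
ee_rot: [-0.0, 0.999, -0.035, 0.001]
ft_force: [9.1, -0.6, -5.1]
gripper_width: 0.0001
```

Request:
send_rows:
  steps:
    - {"tx": -0.03, "ty": 0, "tz": 0, "gripper": 1, "ax": 0, "ay": 0, "az": 0}
    - {"tx": -0.06, "ty": 0, "tz": 0, "gripper": 1, "ax": 0, "ay": 0, "az": 0}
    - {"tx": -0.09, "ty": 0, "tz": 0, "gripper": 1, "ax": 0, "ay": 0, "az": 0}
    - {"tx": -0.12, "ty": 0, "tz": 0, "gripper": 1, "ax": 0, "ay": 0, "az": 0}
    - {"tx": -0.15, "ty": 0, "tz": 0, "gripper": 1, "ax": 0, "ay": 0, "az": 0}
    - {"tx": -0.18, "ty": 0, "tz": 0, "gripper": 1, "ax": 0, "ay": 0, "az": 0}
    - {"tx": -0.2, "ty": 0, "tz": 0, "gripper": 1, "ax": 0, "ay": 0, "az": 0}
    - {"tx": -0.2, "ty": 0, "tz": 0, "gripper": 1, "ax": 0, "ay": 0, "az": 0}

```text
time: 10.2
ee_pos: [0.596, 0.0897, 0.2235]
ee_rot: [-0.0, 0.999, -0.035, 0.003]
ft_force: [23.9, -1.5, -13.0]
gripper_width: 0.0002
```

Hard stop reached at TCP x ≈ 0.596: force rises with no motion, which agrees with shut. I'll ease off and lift clear.

Request:
send_rows:
  steps:
    - {"tx": 0.3, "ty": 0, "tz": 0, "gripper": 1, "ax": 0, "ay": 0, "az": 0}
    - {"tx": 0.7, "ty": 0, "tz": 0, "gripper": 1, "ax": 0, "ay": 0, "az": 0}
    - {"tx": 1.5, "ty": 0, "tz": 0, "gripper": 1, "ax": 0, "ay": 0, "az": 0}
    - {"tx": 1.5, "ty": 0, "tz": -1, "gripper": 1, "ax": 0, "ay": 0, "az": 0}
    - {"tx": 1.5, "ty": 0, "tz": -3, "gripper": 1, "ax": 0, "ay": 0, "az": 0}
    - {"tx": 1.5, "ty": 0, "tz": -6, "gripper": 1, "ax": 0, "ay": 0, "az": 0}
    - {"tx": 1.5, "ty": 0, "tz": -8, "gripper": 1, "ax": 0, "ay": 0, "az": 0}
    - {"tx": -0.5, "ty": 0, "tz": -8, "gripper": 1, "ax": 0, "ay": 0, "az": 0}

```text
time: 11.2
ee_pos: [0.5889, 0.0901, 0.3049]
ee_rot: [-0.0, 0.999, -0.035, 0.001]
ft_force: [0.0, 0.7, -1.5]
gripper_width: -0.0004
```

Request:
send_rows:
  steps:
    - {"tx": -3, "ty": 0, "tz": 0, "gripper": 1, "ax": 0, "ay": 0, "az": 0}
    - {"tx": -7, "ty": 0, "tz": 0, "gripper": 1, "ax": 0, "ay": 0.05, "az": 0}
    - {"tx": -11, "ty": 0, "tz": 0, "gripper": 1, "ax": 0, "ay": 0.1, "az": 0}
    - {"tx": -14, "ty": 0, "tz": 1, "gripper": 1, "ax": 0, "ay": 0.15, "az": 0}
    - {"tx": -14, "ty": 0, "tz": 3, "gripper": 1, "ax": 0, "ay": 0.21, "az": 0}
    - {"tx": -14, "ty": 0, "tz": 6, "gripper": 1, "ax": 0, "ay": 0.21, "az": 0}
    - {"tx": -14, "ty": 0, "tz": 9, "gripper": 1, "ax": 0, "ay": 0.21, "az": 0}
    - {"tx": -14, "ty": 0, "tz": 12, "gripper": 1, "ax": 0, "ay": 0.21, "az": 0}

```text
time: 12.2
ee_pos: [0.449, 0.1002, 0.1831]
ee_rot: [0.003, 0.994, -0.035, 0.105]
ft_force: [0.4, -0.4, 0.3]
gripper_width: -0.0003
```

```bash
cat >> h.py <<'E'
def goto(key,gap,p=None):
    "tool-axis shift (cm) and turn to put the tips gap above the key along the panel normal"
    p=np.load('p.npy') if p is None else p
    s,r=pose(); Rb=R.from_euler('z',p[2]); nw=Rb.apply(n); x=Rb.apply([np.cos(.21),0,np.sin(.21)])
    G=R.from_matrix(np.c_[x,np.cross(-nw,x),-nw])
    P=W(p,Z0+np.array([0,dict(zero=0,cal=-.062)[key],0]))+nw*(robot.tip_reach+gap)
    print(s['time'],s['ee_pos'],'goal',P,'shift cm',(r.inv().apply(P-s['ee_pos'])*100).round(2),'turn',(r.inv()*G).as_rotvec().round(3),'F',s['ft_force'].round(1))
E
python3 - <<'E'
from h import *
a=grab_frame('side');goto('zero',.02)
a=cv2.resize(a[180:280,230:390],None,fx=5,fy=5,interpolation=2)
cv2.imwrite('pics/m4.png',a[...,::-1])
E
```

```text
12.25 [0.44805127 0.10000339 0.18016612] goal [0.48315881 0.09701451 0.09469068] shift cm [1.69 0.05 9.09] turn [0.001 0.003 0.001] F [-0.8  1.7 -4. ]
```

View pics/m4.png

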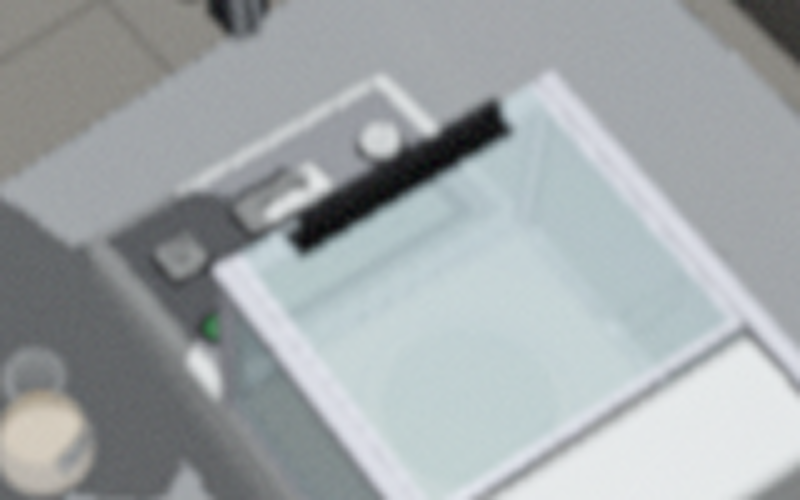

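The shield shows as shut: the bar lies along the front frame, around zoom (405,175), and the keys are visible. I'll hover over the zero key.

Request:
send_rows:
  steps:
    - {"tx": 0.8, "ty": 0, "tz": 1, "gripper": 1, "ax": 0, "ay": 0, "az": 0}
    - {"tx": 1.7, "ty": 0, "tz": 2.5, "gripper": 1, "ax": 0, "ay": 0, "az": 0}
    - {"tx": 1.7, "ty": 0, "tz": 4, "gripper": 1, "ax": 0, "ay": 0, "az": 0}
    - {"tx": 1.7, "ty": 0, "tz": 5.5, "gripper": 1, "ax": 0, "ay": 0, "az": 0}
    - {"tx": 1.7, "ty": 0, "tz": 7, "gripper": 1, "ax": 0, "ay": 0, "az": 0}
    - {"tx": 1.7, "ty": 0, "tz": 8, "gripper": 1, "ax": 0, "ay": 0, "az": 0}
    - {"tx": 1.7, "ty": 0, "tz": 8.8, "gripper": 1, "ax": 0, "ay": 0, "az": 0}
    - {"tx": 1.7, "ty": 0, "tz": 8.8, "gripper": 1, "ax": 0, "ay": 0, "az": 0}

```text
time: 13.25
ee_pos: [0.4839, 0.0976, 0.1007]
ee_rot: [0.004, 0.994, -0.035, 0.104]
ft_force: [0.5, 0.3, 0.5]
gripper_width: -0.0007
```

```bash
python3 - <<'E'
from h import *
p=np.load('p.npy')
print('bar px shut / 5mm open',proj('side',W(p,[-.03,0,.214])),proj('side',W(p,[-.025,0,.214])))
a=grab_frame('side');print([d['point'] for d in finder.mark_of('side','pane_bar')]);goto('zero',.0)
a=cv2.resize(a[180:280,230:390],None,fx=5,fy=5,interpolation=2)
cv2.imwrite('pics/m5.png',a[...,::-1])
E
```

```text
bar px shut / 5mm open [[311.01408877 215.29256011]] [[312.3210011  216.88890321]]
[[213.7, 310.7]]
13.35 [0.48405969 0.09772547 0.1013343 ] goal [0.48731766 0.09672104 0.07513006] shift cm [-0.22  0.08  2.63] turn [-0.  0.  0.] F [ 0.  -0.8 -0.5]
```

View pics/m5.png

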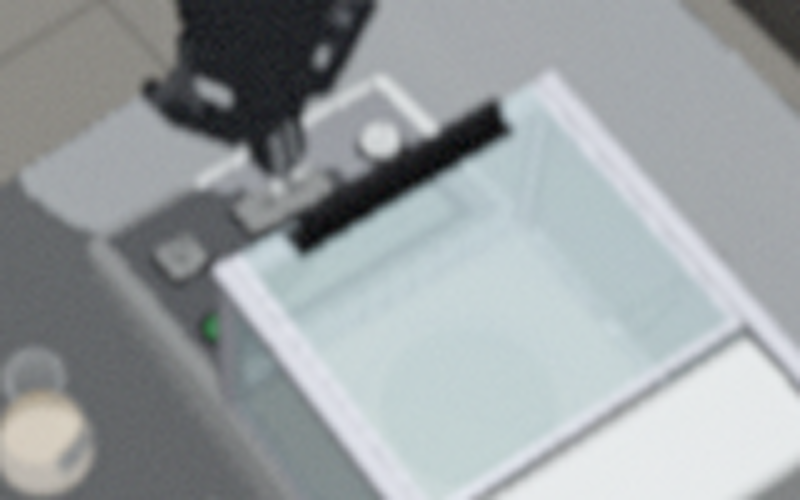

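The bar pixel matches the shut prediction (215,311), and the fingertip is directly above the zero key. I'll approach to just above contact and then press.

Request:
send_rows:
  steps:
    - {"tx": -0.2, "ty": 0.05, "tz": 0.5, "gripper": 1, "ax": 0, "ay": 0, "az": 0}
    - {"tx": -0.2, "ty": 0.05, "tz": 1.0, "gripper": 1, "ax": 0, "ay": 0, "az": 0}
    - {"tx": -0.2, "ty": 0.05, "tz": 1.5, "gripper": 1, "ax": 0, "ay": 0, "az": 0}
    - {"tx": -0.2, "ty": 0.05, "tz": 1.9, "gripper": 1, "ax": 0, "ay": 0, "az": 0}
    - {"tx": -0.2, "ty": 0.05, "tz": 2.2, "gripper": 1, "ax": 0, "ay": 0, "az": 0}
    - {"tx": -0.2, "ty": 0.05, "tz": 2.4, "gripper": 1, "ax": 0, "ay": 0, "az": 0}
    - {"tx": -0.2, "ty": 0.05, "tz": 2.4, "gripper": 1, "ax": 0, "ay": 0, "az": 0}
    - {"tx": -0.2, "ty": 0.05, "tz": 2.4, "gripper": 1, "ax": 0, "ay": 0, "az": 0}

```text
time: 14.35
ee_pos: [0.4929, 0.0987, 0.0827]
ee_rot: [0.005, 0.994, -0.035, 0.099]
ft_force: [0.6, 0.8, 0.2]
gripper_width: -0.0002
```

```bash
python3 -c "
from h import *
goto('zero',0)"
```

```text
14.35 [0.49287189 0.09871394 0.08272863] goal [0.48731766 0.09672104 0.07513006] shift cm [-0.68  0.24  0.64] turn [0.003 0.012 0.   ] F [0.6 0.8 0.2]
```

```bash
python3 -c "
from h import *
grab_frame('side');goto('zero',0);print(sense()['joint_pos'].round(3),sense()['tau'].round(1))"
```

```text
14.4 [0.49289562 0.09868453 0.0827541 ] goal [0.48731766 0.09672104 0.07513006] shift cm [-0.68  0.23  0.64] turn [0.003 0.012 0.   ] F [-0.1  0.2  0.2]
[-3.620e-01  8.560e-01  1.000e-01  2.104e+00 -1.450e-01  1.000e-03
 -1.799e+00] [ -0.  -80.9   4.2  -6.2   0.9  -0.9  -0.9]
```

The wrist (joint 6) is at its lower limit, so the 0.21 tilt can't be reached here. I'll back up and press with a near-vertical tool, offset slightly to the front so that the tip's rear edge lands on the key.

Request:
send_rows:
  steps:
    - {"tx": -0.1, "ty": 0, "tz": -0.8, "gripper": 1, "ax": 0, "ay": 0, "az": 0}
    - {"tx": -0.2, "ty": 0, "tz": -1.6, "gripper": 1, "ax": 0, "ay": 0, "az": 0}
    - {"tx": -0.4, "ty": 0, "tz": -2, "gripper": 1, "ax": 0, "ay": -0.05, "az": 0}
    - {"tx": -0.4, "ty": 0, "tz": -2, "gripper": 1, "ax": 0, "ay": -0.1, "az": 0}
    - {"tx": -0.4, "ty": 0, "tz": -2, "gripper": 1, "ax": 0, "ay": -0.15, "az": 0}
    - {"tx": -0.4, "ty": 0, "tz": -2, "gripper": 1, "ax": 0, "ay": -0.15, "az": 0}
    - {"tx": -0.4, "ty": 0, "tz": -2, "gripper": 1, "ax": 0, "ay": -0.15, "az": 0}
    - {"tx": -0.4, "ty": 0, "tz": -2, "gripper": 1, "ax": 0, "ay": -0.15, "az": 0}

```text
time: 15.4
ee_pos: [0.4848, 0.0994, 0.1016]
ee_rot: [0.003, 0.999, -0.035, 0.024]
ft_force: [0.3, -0.2, 0.4]
gripper_width: 0.0004
```

```bash
cat >> h.py <<'E'
def goto2(key,gap,t=.05,e=.006):
    p=np.load('p.npy'); s,r=pose(); Rb=R.from_euler('z',p[2]); nw=Rb.apply(n)
    x=Rb.apply([np.cos(t),0,np.sin(t)]); z=Rb.apply([np.sin(t),0,-np.cos(t)]); G=R.from_matrix(np.c_[x,np.cross(z,x),z])
    C=Z0+np.array([0,dict(zero=0,cal=-.062)[key],0])+e*np.array([np.cos(.21),0,np.sin(.21)])
    P=W(p,C)+nw*gap-z*robot.tip_reach-x*.011
    print(s['time'],s['ee_pos'],'goal',P,'shift cm',(r.inv().apply(P-s['ee_pos'])*100).round(2),'turn',(r.inv()*G).as_rotvec().round(3),'F',s['ft_force'].round(1),'q',s['joint_pos'].round(2),'n in tool',r.inv().apply(nw).round(3))
E
python3 -c "
from h import *
goto2('zero',0)"
```

```text
15.4 [0.48482443 0.09941627 0.10158902] goal [0.48442552 0.09692513 0.07612112] shift cm [-0.15  0.24  2.54] turn [ 0.004  0.001 -0.   ] F [ 0.3 -0.2  0.4] q [-0.32  0.82  0.08  1.97 -0.13  0.3  -1.79] n in tool [-0.161  0.003 -0.987]
```

Request:
send_rows:
  steps:
    - {"tx": -0.1, "ty": 0.1, "tz": 0.5, "gripper": 1, "ax": 0, "ay": 0, "az": 0}
    - {"tx": -0.15, "ty": 0.2, "tz": 1.0, "gripper": 1, "ax": 0, "ay": 0, "az": 0}
    - {"tx": -0.15, "ty": 0.24, "tz": 1.4, "gripper": 1, "ax": 0, "ay": 0, "az": 0}
    - {"tx": -0.15, "ty": 0.24, "tz": 1.8, "gripper": 1, "ax": 0, "ay": 0, "az": 0}
    - {"tx": -0.15, "ty": 0.24, "tz": 2.1, "gripper": 1, "ax": 0, "ay": 0, "az": 0}
    - {"tx": -0.15, "ty": 0.24, "tz": 2.3, "gripper": 1, "ax": 0, "ay": 0, "az": 0}
    - {"tx": -0.15, "ty": 0.24, "tz": 2.3, "gripper": 1, "ax": 0, "ay": 0, "az": 0}
    - {"tx": -0.15, "ty": 0.24, "tz": 2.3, "gripper": 1, "ax": 0, "ay": 0, "az": 0}

```text
time: 16.4
ee_pos: [0.4846, 0.0969, 0.0785]
ee_rot: [0.003, 0.999, -0.035, 0.024]
ft_force: [-0.3, 0.6, 0.5]
gripper_width: 0.0003
```

```bash
python3 - <<'E'
from h import *
goto2('zero',0)
a=grab_frame('side');goto2('zero',0)
a=cv2.resize(a[190:250,240:340],None,fx=8,fy=8,interpolation=2)
cv2.imwrite('pics/m6.png',a[...,::-1])
E
```

```text
16.4 [0.48456883 0.09690681 0.07854533] goal [0.48442552 0.09692513 0.07612112] shift cm [-0.03 -0.    0.24] turn [ 0.003  0.001 -0.   ] F [-0.3  0.6  0.5] q [-0.31  0.87  0.07  1.99 -0.13  0.25 -1.78] n in tool [-0.161  0.003 -0.987]
16.45 [0.48454774 0.0968903  0.0785306 ] goal [0.48442552 0.09692513 0.07612112] shift cm [-0.02 -0.    0.24] turn [ 0.003  0.002 -0.   ] F [-0.3 -0.6 -0.1] q [-0.31  0.87  0.07  1.99 -0.13  0.25 -1.78] n in tool [-0.161  0.003 -0.987]
```

View pics/m6.png

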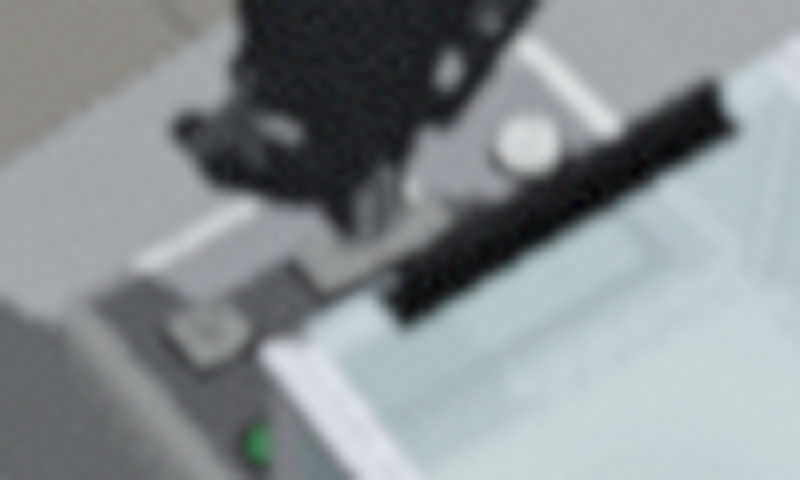

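The fingertip sits just above the middle of the zero key. Pressing lightly now.

Request:
send_rows:
  steps:
    - {"tx": 0, "ty": 0, "tz": 0.1, "gripper": 1, "ax": 0, "ay": 0, "az": 0}
    - {"tx": 0, "ty": 0, "tz": 0.2, "gripper": 1, "ax": 0, "ay": 0, "az": 0}
    - {"tx": 0.01, "ty": 0, "tz": 0.28, "gripper": 1, "ax": 0, "ay": 0, "az": 0}
    - {"tx": 0.02, "ty": 0, "tz": 0.36, "gripper": 1, "ax": 0, "ay": 0, "az": 0}
    - {"tx": 0.04, "ty": 0, "tz": 0.44, "gripper": 1, "ax": 0, "ay": 0, "az": 0}
    - {"tx": 0.05, "ty": 0, "tz": 0.52, "gripper": 1, "ax": 0, "ay": 0, "az": 0}
    - {"tx": 0.06, "ty": 0, "tz": 0.6, "gripper": 1, "ax": 0, "ay": 0, "az": 0}
    - {"tx": 0.06, "ty": 0, "tz": 0.6, "gripper": 1, "ax": 0, "ay": 0, "az": 0}

```text
time: 17.45
ee_pos: [0.4854, 0.0968, 0.0724]
ee_rot: [0.003, 0.999, -0.035, 0.024]
ft_force: [-0.5, -0.2, 1.9]
gripper_width: -0.0002
```

```bash
python3 - <<'E'
from h import *
for i in range(3): grab_frame('top'); s=sense(); print(s['time'],s['ee_pos'].round(4),s['ft_force'].round(1))
goto2('zero',0)
E
```

```text
17.5 [0.4854 0.0968 0.0725] [-0.7 -0.7  3.4]
17.55 [0.4854 0.0968 0.0725] [-0.3  0.4  2.2]
17.6 [0.4854 0.0968 0.0725] [-0.2  0.4  1. ]
17.6 [0.48544536 0.09678325 0.07251873] goal [0.48442552 0.09692513 0.07612112] shift cm [-0.09 -0.01 -0.36] turn [ 0.003  0.002 -0.   ] F [-0.2  0.4  1. ] q [-0.31  0.88  0.07  1.99 -0.13  0.23 -1.78] n in tool [-0.161  0.003 -0.987]
```

Mean force is about 2 N, marginally pressed. A little deeper to be certain.

Request:
send_rows:
  steps:
    - {"tx": 0.01, "ty": 0, "tz": 0.08, "gripper": 1, "ax": 0, "ay": 0, "az": 0}
    - {"tx": 0.02, "ty": 0, "tz": 0.15, "gripper": 1, "ax": 0, "ay": 0, "az": 0}
    - {"tx": 0.02, "ty": 0, "tz": 0.15, "gripper": 1, "ax": 0, "ay": 0, "az": 0}
    - {"tx": 0.02, "ty": 0, "tz": 0.15, "gripper": 1, "ax": 0, "ay": 0, "az": 0}
    - {"tx": 0.02, "ty": 0, "tz": 0.15, "gripper": 1, "ax": 0, "ay": 0, "az": 0}
    - {"tx": 0.02, "ty": 0, "tz": 0.15, "gripper": 1, "ax": 0, "ay": 0, "az": 0}
    - {"tx": 0.02, "ty": 0, "tz": 0.15, "gripper": 1, "ax": 0, "ay": 0, "az": 0}
    - {"tx": 0.02, "ty": 0, "tz": 0.15, "gripper": 1, "ax": 0, "ay": 0, "az": 0}

```text
time: 18.6
ee_pos: [0.4857, 0.0968, 0.071]
ee_rot: [0.003, 0.999, -0.035, 0.024]
ft_force: [-0.1, -0.2, 2.9]
gripper_width: 0.0002
```

```bash
python3 - <<'E'
from h import *
F=[]
for i in range(6): grab_frame('top'); s=sense(); F.append(s['ft_force'])
print(s['time'],s['ee_pos'].round(4),np.array(F).round(1).tolist(),np.mean(F,0))
E
```

```text
18.9 [0.4857 0.0968 0.071 ] [[-0.2, -0.4, 4.0], [-0.8, 0.1, 2.6], [0.4, 1.2, 4.3], [-0.6, -0.5, 3.4], [-0.3, 0.4, 3.8], [0.8, -0.6, 3.8]] [-0.1229347   0.03670876  3.65440298]
```

Mean 3.65 N means nearly fully down, so the zero key was definitely pressed. I'll release it and move over to the calibration key.

Request:
send_rows:
  steps:
    - {"tx": -0.1, "ty": 0, "tz": -0.6, "gripper": 1, "ax": 0, "ay": 0, "az": 0}
    - {"tx": -0.15, "ty": 0, "tz": -1.5, "gripper": 1, "ax": 0, "ay": 0, "az": 0}
    - {"tx": -0.15, "ty": 0, "tz": -2.6, "gripper": 1, "ax": 0, "ay": 0, "az": 0}
    - {"tx": -0.1, "ty": 2, "tz": -2.6, "gripper": 1, "ax": 0, "ay": 0, "az": 0}
    - {"tx": -0.1, "ty": 4, "tz": -2.6, "gripper": 1, "ax": 0, "ay": 0, "az": 0}
    - {"tx": -0.1, "ty": 6.2, "tz": -2.6, "gripper": 1, "ax": 0, "ay": 0, "az": 0}
    - {"tx": -0.1, "ty": 6.2, "tz": -2.6, "gripper": 1, "ax": 0, "ay": 0, "az": 0}
    - {"tx": -0.1, "ty": 6.2, "tz": -2.6, "gripper": 1, "ax": 0, "ay": 0, "az": 0}

```text
time: 19.9
ee_pos: [0.4791, 0.0357, 0.0975]
ee_rot: [0.002, 0.999, -0.035, 0.024]
ft_force: [0.6, 0.1, 0.6]
gripper_width: -0.0001
```

```bash
python3 - <<'E'
from h import *
a=grab_frame('side');goto2('cal',0)
a=cv2.resize(a[190:250,240:340],None,fx=8,fy=8,interpolation=2)
cv2.imwrite('pics/m7.png',a[...,::-1])
E
```

```text
19.95 [0.47912472 0.0358987  0.09737901] goal [0.4800613  0.03507892 0.07612112] shift cm [-0.    0.07  2.13] turn [0.003 0.001 0.   ] F [-0.3  0.6 -0.7] q [-0.18  0.82  0.05  2.03 -0.09  0.25 -1.7 ] n in tool [-0.161  0.003 -0.987]
```

View pics/m7.png

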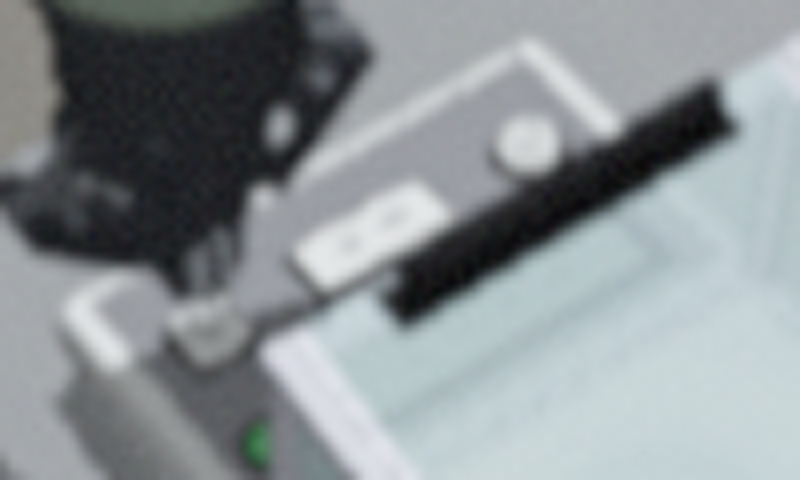

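The zero key is up again and the fingertip is over the square key. Pressing and then holding.

Request:
send_rows:
  steps:
    - {"tx": 0, "ty": 0.07, "tz": 0.6, "gripper": 1, "ax": 0, "ay": 0, "az": 0}
    - {"tx": 0, "ty": 0.07, "tz": 1.2, "gripper": 1, "ax": 0, "ay": 0, "az": 0}
    - {"tx": 0, "ty": 0.07, "tz": 1.7, "gripper": 1, "ax": 0, "ay": 0, "az": 0}
    - {"tx": 0, "ty": 0.07, "tz": 2.0, "gripper": 1, "ax": 0, "ay": 0, "az": 0}
    - {"tx": 0.02, "ty": 0.07, "tz": 2.2, "gripper": 1, "ax": 0, "ay": 0, "az": 0}
    - {"tx": 0.04, "ty": 0.07, "tz": 2.4, "gripper": 1, "ax": 0, "ay": 0, "az": 0}
    - {"tx": 0.06, "ty": 0.07, "tz": 2.58, "gripper": 1, "ax": 0, "ay": 0, "az": 0}
    - {"tx": 0.06, "ty": 0.07, "tz": 2.58, "gripper": 1, "ax": 0, "ay": 0, "az": 0}

```text
time: 20.95
ee_pos: [0.4809, 0.0343, 0.0714]
ee_rot: [0.003, 0.999, -0.035, 0.024]
ft_force: [-0.3, 0.6, 3.3]
gripper_width: 0.0
```

```bash
python3 - <<'E'
from h import *
F=[]
for i in range(5): grab_frame('top'); s=sense(); F.append(s['ft_force'])
print(np.mean(F,0)); goto2('cal',0)
E
```

```text
[-0.37259628 -0.15549586  2.62678465]
21.2 [0.4808671  0.03425557 0.07146954] goal [0.4800613  0.03507892 0.07612112] shift cm [-0.06 -0.07 -0.47] turn [ 0.003  0.001 -0.   ] F [-0.4  0.1  2.6] q [-0.17  0.87  0.04  2.03 -0.09  0.19 -1.7 ] n in tool [-0.161  0.003 -0.987]
```

Mean force 2.6 N (about 3.3 mm), so the key is pressed. Holding on and then releasing.

Request:
send_rows:
  steps:
    - {"tx": 0, "ty": 0, "tz": 0.03, "gripper": 1, "ax": 0, "ay": 0, "az": 0}
    - {"tx": 0, "ty": 0, "tz": 0.03, "gripper": 1, "ax": 0, "ay": 0, "az": 0}
    - {"tx": 0, "ty": 0, "tz": 0.03, "gripper": 1, "ax": 0, "ay": 0, "az": 0}
    - {"tx": 0, "ty": 0, "tz": 0.03, "gripper": 1, "ax": 0, "ay": 0, "az": 0}
    - {"tx": 0, "ty": 0, "tz": 0.03, "gripper": 1, "ax": 0, "ay": 0, "az": 0}
    - {"tx": 0, "ty": 0, "tz": 0.03, "gripper": 1, "ax": 0, "ay": 0, "az": 0}
    - {"tx": 0, "ty": 0, "tz": 0.03, "gripper": 1, "ax": 0, "ay": 0, "az": 0}
    - {"tx": 0, "ty": 0, "tz": 0.03, "gripper": 1, "ax": 0, "ay": 0, "az": 0}

```text
time: 22.2
ee_pos: [0.4809, 0.0343, 0.0711]
ee_rot: [0.003, 0.999, -0.035, 0.024]
ft_force: [0.5, 1.1, 2.9]
gripper_width: -0.0002
```

Request:
send_rows:
  steps:
    - {"tx": 0, "ty": 0, "tz": 0, "gripper": 1, "ax": 0, "ay": 0, "az": 0}
    - {"tx": 0, "ty": 0, "tz": 0, "gripper": 1, "ax": 0, "ay": 0, "az": 0}
    - {"tx": 0, "ty": 0, "tz": 0, "gripper": 1, "ax": 0, "ay": 0, "az": 0}
    - {"tx": 0, "ty": 0, "tz": 0, "gripper": 1, "ax": 0, "ay": 0, "az": 0}
    - {"tx": 0, "ty": 0, "tz": 0, "gripper": 1, "ax": 0, "ay": 0, "az": 0}
    - {"tx": 0, "ty": 0, "tz": 0, "gripper": 1, "ax": 0, "ay": 0, "az": 0}
    - {"tx": 0, "ty": 0, "tz": 0, "gripper": 1, "ax": 0, "ay": 0, "az": 0}
    - {"tx": -0.1, "ty": 0, "tz": -0.8, "gripper": 1, "ax": 0, "ay": 0, "az": 0}

```text
time: 23.2
ee_pos: [0.479, 0.0343, 0.0789]
ee_rot: [0.003, 0.999, -0.035, 0.023]
ft_force: [0.2, 0.2, 0.5]
gripper_width: -0.0
```

Request:
send_rows:
  steps:
    - {"tx": -0.1, "ty": 0, "tz": -1, "gripper": 1, "ax": 0, "ay": 0, "az": 0}
    - {"tx": -0.3, "ty": 0, "tz": -3, "gripper": 1, "ax": 0, "ay": 0, "az": 0}
    - {"tx": -0.5, "ty": 0, "tz": -5, "gripper": 1, "ax": 0, "ay": 0, "az": 0}
    - {"tx": -0.5, "ty": 0, "tz": -8, "gripper": 1, "ax": 0, "ay": 0, "az": 0}
    - {"tx": -0.5, "ty": 0, "tz": -11, "gripper": 1, "ax": 0, "ay": 0, "az": 0}
    - {"tx": -0.5, "ty": 0, "tz": -14, "gripper": 1, "ax": 0, "ay": 0, "az": 0}
    - {"tx": -0.5, "ty": 0, "tz": -16, "gripper": 1, "ax": 0, "ay": 0, "az": 0}
    - {"tx": -0.5, "ty": 0, "tz": -16, "gripper": 1, "ax": 0, "ay": 0, "az": 0}

```text
time: 24.2
ee_pos: [0.4668, 0.0359, 0.24]
ee_rot: [0.002, 0.999, -0.035, 0.025]
ft_force: [-0.3, -0.3, -0.5]
gripper_width: 0.0002
```

```bash
python3 - <<'E'
from h import *
a=grab_frame('side');s=sense();print(s['time'],s['ee_pos'],s['ft_force'])
for k in('pane_bar','amber_flask','pipette_bulb'):print(k,[(d['point'],d['conf']) for d in finder.mark_of('side',k)])
a=cv2.resize(a[180:280,170:370],None,fx=4,fy=4,interpolation=2)
cv2.imwrite('pics/m8.png',a[...,::-1])
E
```

```text
24.25 [0.46658435 0.03584789 0.23906404] [-1.28473051  0.17477419 -0.4461573 ]
pane_bar [([215.6, 309.8], 0.84), ([243.1, 192.1], 0.72)]
amber_flask [([267.9, 239.9], 0.91)]
pipette_bulb [([241.1, 190.4], 0.67), ([268.6, 238.9], 0.24)]
```

View pics/m8.png

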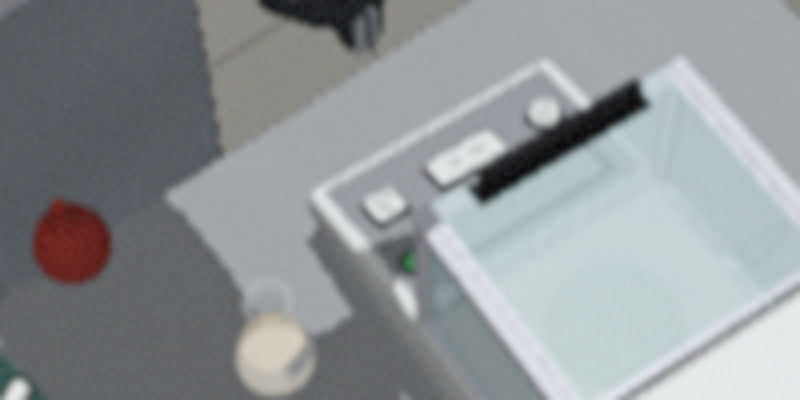

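The shield is shut, all keys are up, the flask and bulb are where they were, and the arm is clear.

```bash
python3 -c "
from cell import *
print(job_done())"
```

```text
the job is handed in; nothing more can be done
None
```

The calibration sequence is done and handed in, at about 24 s of the 64 s allowed. `job_done` gave no verdict.

- **Shield:** I pushed the pane shut by its bar with closed fingertips. It reached its hard stop, and the bar's place in the side picture matched the position predicted for shut. The push rose briefly to about 27 N against the stop, firmer than a light touch, before I eased off.
- **Zero key:** I pressed it nearly fully down (about 3.7 N) and let it go. It stayed down for about 1.5–2 s while I checked the force, which is longer than a quick tap.
- **Calibration key:** I held it down (about 2.6–2.9 N) for about 2.3 s and then released it.
- **Wrist limit:** on the first approach to the zero key, wrist joint 6 reached the lower end of its range before the tool touched anything. I backed up and pressed both keys with a nearly upright tool instead.
- **Last checks:** the final picture shows the shield shut and all three keys up. The flask and bulb are within about 3 pixels of where they started. The arm is clear, with no contact force beyond sensor noise. The tweezers were hidden from the side camera, so I didn't check them again, but the arm never went near them.

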